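# Transfer reground cutters from inspection tray to wooden rack in order

## Task

Move the four reground cutters from the aluminium inspection tray into the notched wooden rack, keeping their order: the cutter nearest the tray's handle goes in the place nearest the rack's handle, and so on along the row. Lay each one down into its pair of notches across both bars, pointing away from the robot as it does in the tray, with the shank end standing about 12 mm out in front of the front bar. Do not drop a cutter or let the cutters knock together.

Things in the scene. Friction and masses are not known exactly. Their poses are not given: they have to be found in the camera images.
- tray: Aluminium tray, fixed, 116 x 226, floor 6 thick; the cutters lie in it at the start. Origin: underside centre, on the bench. y runs along the row; its one flat D-handle (sticks out 42) is on the +y end. Places 1 to 4 from the handle: y = +81, +27, -27, -81. x: along the cutters, away from the robot (+-0.25 rad). It stands left or right of the rack; two collets 42 high stand between.
- rack: Wooden rack, fixed, 116 x 226, empty. Board 12 thick; two cross bars 10 thick at x = -35 (front) and +35, tops 48 above the bench, each with four 90-degree V-notches 28 wide, 14 deep (bottom at 34). Origin: underside centre. y along the row; flat D-handle on the -y end. Places 1 to 4 from the handle: y = -81, -27, +27, +81. x: away from the robot (+-0.25 rad), where cutting ends must point.
- drill: Twist drill, bright steel: round shank dia 14, spiral-fluted front of the same dia, pointed; 140 long, 0.15 kg. Origin: on the axis at the shank's end face; x along the axis to the cutting end (may roll about x). Axis 43.9 above the bench when seated in rest or rack. Grip the shank 52 to 62 from the origin, between the bars (clear from 22 to 82, down to 12 above the bench); balances at 60 to 72.
- endmill: End mill, bright steel: thickest shank, dia 20, fluted front of the same dia, flat end; 125 long, 0.29 kg. Origin: on the axis at the shank's end face; x along the axis to the cutting end (may roll about x). Axis 48.1 above the bench when seated in rest or rack. Grip the shank 52 to 62 from the origin, between the bars (clear from 22 to 82, down to 12 above the bench); balances at 60 to 72.
- countersink: Countersink, bright steel: thinnest shank, dia 12, 93 long, then a conical head dia 31; 112 long, 0.14 kg. Origin: on the axis at the shank's end face; x along the axis to the cutting end (may roll about x). Axis 42.5 above the bench when seated in rest or rack. Grip the shank 52 to 62 from the origin, between the bars (clear from 22 to 82, down to 12 above the bench); balances at 60 to 72.
- tslot: T-slot cutter, bright steel: shank dia 16, 96 long, then a toothed disc dia 36, 10 thick; 106 long, 0.22 kg. Origin: on the axis at the shank's end face; x along the axis to the cutting end (may roll about x). Axis 45.3 above the bench when seated in rest or rack. Grip the shank 52 to 62 from the origin, between the bars (clear from 22 to 82, down to 12 above the bench); balances at 60 to 72.
- rest_drill: Black plastic V-rest, fixed in the tray, in which the twist drill lies at the start, so its place shows that cutter's place in the row (the four rests look alike). 100 x 46; two saddles with V-notches as the rack's, at the same x and height, 46 wide. Origin: underside centre, 6 above the bench; x as the tray's. The shank end lies at x = -56 to -48.
- rest_endmill: Black plastic V-rest, fixed in the tray, in which the end mill lies at the start, so its place shows that cutter's place in the row (the four rests look alike). 100 x 46; two saddles with V-notches as the rack's, at the same x and height, 46 wide. Origin: underside centre, 6 above the bench; x as the tray's. The shank end lies at x = -56 to -48.
- rest_countersink: Black plastic V-rest, fixed in the tray, in which the countersink lies at the start, so its place shows that cutter's place in the row (the four rests look alike). 100 x 46; two saddles with V-notches as the rack's, at the same x and height, 46 wide. Origin: underside centre, 6 above the bench; x as the tray's. The shank end lies at x = -56 to -48.
- rest_tslot: Black plastic V-rest, fixed in the tray, in which the T-slot cutter lies at the start, so its place shows that cutter's place in the row (the four rests look alike). 100 x 46; two saddles with V-notches as the rack's, at the same x and height, 46 wide. Origin: underside centre, 6 above the bench; x as the tray's. The shank end lies at x = -56 to -48.
Not all that is in view belongs to the job. Leave any blue or green look-alike of the endmill alone. Leave any yellow look-alike of the countersink alone.

How it is judged:
At the end, for the whole second after the job is handed in: Each cutter at rest in the rack place with the number its V-rest has in the tray, both counted from the handles: sideways within 10 mm, shank end 0 to 24 mm out in front of the front bar, axis within 5 mm of seated height and 0.12 rad of the notches, cutting end to the back (((y of rest_drill in the frame of tray between 0.061 and 0.101 m and y of drill in the frame of rack between -0.091 and -0.071 m) or (y of rest_drill in the frame of tray between 0.007 and 0.047 m and y of drill in the frame of rack between -0.037 and -0.017 m) or (y of rest_drill in the frame of tray between -0.047 and -0.007 m and y of drill in the frame of rack between 0.017 and 0.037 m) or (y of rest_drill in the frame of tray between -0.101 and -0.061 m and y of drill in the frame of rack between 0.071 and 0.091 m)) and x of drill in the frame of rack between -0.064 and -0.04 m and z of drill in the frame of rack between 0.0389 and 0.0489 m and angle between the x axis of each of drill, endmill, countersink, tslot and the x axis of rack, either way round below 0.12 rad and linear speed of each of drill, endmill, countersink, tslot below 0.02 m/s and ((y of rest_endmill in the frame of tray between 0.061 and 0.101 m and y of endmill in the frame of rack between -0.091 and -0.071 m) or (y of rest_endmill in the frame of tray between 0.007 and 0.047 m and y of endmill in the frame of rack between -0.037 and -0.017 m) or (y of rest_endmill in the frame of tray between -0.047 and -0.007 m and y of endmill in the frame of rack between 0.017 and 0.037 m) or (y of rest_endmill in the frame of tray between -0.101 and -0.061 m and y of endmill in the frame of rack between 0.071 and 0.091 m)) and x of endmill in the frame of rack between -0.064 and -0.04 m and z of endmill in the frame of rack between 0.0431 and 0.0531 m and ((y of rest_countersink in the frame of tray between 0.061 and 0.101 m and y of countersink in the frame of rack between -0.091 and -0.071 m) or (y of rest_countersink in the frame of tray between 0.007 and 0.047 m and y of countersink in the frame of rack between -0.037 and -0.017 m) or (y of rest_countersink in the frame of tray between -0.047 and -0.007 m and y of countersink in the frame of rack between 0.017 and 0.037 m) or (y of rest_countersink in the frame of tray between -0.101 and -0.061 m and y of countersink in the frame of rack between 0.071 and 0.091 m)) and x of countersink in the frame of rack between -0.064 and -0.04 m and z of countersink in the frame of rack between 0.0375 and 0.0475 m and ((y of rest_tslot in the frame of tray between 0.061 and 0.101 m and y of tslot in the frame of rack between -0.091 and -0.071 m) or (y of rest_tslot in the frame of tray between 0.007 and 0.047 m and y of tslot in the frame of rack between -0.037 and -0.017 m) or (y of rest_tslot in the frame of tray between -0.047 and -0.007 m and y of tslot in the frame of rack between 0.017 and 0.037 m) or (y of rest_tslot in the frame of tray between -0.101 and -0.061 m and y of tslot in the frame of rack between 0.071 and 0.091 m)) and x of tslot in the frame of rack between -0.064 and -0.04 m and z of tslot in the frame of rack between 0.0403 and 0.0503 m); the robot touches nothing.
It fails at once if a cutter is dropped (out of the gripper and faster than 0.6 m/s, a free fall of about 18 mm) ((linear speed of drill above 0.6 m/s and contact force between the fingers and drill below 0.1 N) or (linear speed of endmill above 0.6 m/s and contact force between the fingers and endmill below 0.1 N) or (linear speed of countersink above 0.6 m/s and contact force between the fingers and countersink below 0.1 N) or (linear speed of tslot above 0.6 m/s and contact force between the fingers and tslot below 0.1 N)).
It fails at once if two cutters knock together (contact force between any of endmill, countersink, tslot and drill above 1 N or contact force between any of countersink, tslot and endmill above 1 N or contact force between tslot and countersink above 1 N).
It also fails if it takes over 102 s, if anything falls off the work surface, if the arm or the gripper's body presses on something with over 40 N, if the wrist force passes 120 N, or if a joint passes its speed limit or range.

## Robot

A 6-joint arm with a two-finger parallel gripper is mounted at the origin on the work surface. World frame = base frame: x ahead of the robot, y to its left, z up, the work surface at z = 0. Lengths are in m, angles in rad, forces in N, time in s.
With the tool pointing down it reaches from about 0.325 to 0.775 m from the base axis. Payload 5.5 kg.
Tool frame: the origin (TCP) lies midway between the tips of the shut fingers; the grasp point (between the pads) lies 19 mm behind it; z points along the fingers, y is the line along which they close (so a half turn about z gives the same grasp; the last joint's range is limited). The gripper opens to 85 mm and grips with 20 to 120 N. Pads are 22 mm wide; open, the fingers measure 114 mm over their backs; the gripper's body (76 mm by 85 mm) begins 54 mm behind the grasp point. The pads swing forward as they close: fully open they stand 13 mm farther back than shut.
Start: joints at [1.159, 0.091, 1.231, -0, 1.82, -0.057], TCP at [0.208, 0.563, 0.231] pointing down, gripper open.
Joint ranges: [-2.87, 2.87], [-0.86, 2.18], [0.17, 2.46], [-1.51, 4.65], [0.06, 2.69], [-2.65, 2.65]. Speed limits (rad/s): [2.57, 2.57, 3.01, 3.14, 3.14, 3.14].

## Interface

Orientations are given as a 3x3 rotation matrix whose columns are the frame's x, y, z axes.
In Python, from workcell import r, cams, masks_of, mark_of gives the robot as it stands.
- The arm moves only by the tool drive_tool, never from a script. Its argument "steps" is a list of rows, each a list of 5 numbers: the finger opening in mm, from 0 to 85.4, then the shift along the tool's x, y, z in units of 60 cm (1.0 is 60 cm), then the turn about the tool's z in units of pi/2 rad (1.0 is pi/2 rad). A call has 1 to 12 rows; each row is the pose to reach, as a shift and turn from the pose commanded when the call began, along the tool's axes at that moment; what a row does not reach only later rows make up. A row lasts 1/10 s, in which the tool goes at most 50 mm and 8.59 degrees, less where a joint would pass 70% of its speed; a pose out of reach is approached as far as the arm can. A call with a number of a shift or a turn outside -1 to 1 is refused whole. A call with a gripper value outside its range is refused whole. The fingers move at their own pace and stop on an object; "newtons" is the grip in N (left out, the last holds). Time passes only in rows, so rows that repeat a pose let the fingers close. It gives the time, the measured TCP pose, the force, the opening and the grip force at its end, in the units of the state.
- r.get_obs(): the state, without advancing time (a new reading comes with each control period).
- cams.camera(name): name is "side" or "top"; returns a dict with "img" (384x512x3 uint8, red, green, blue), "fx", "fy", "cx", "cy" (pixels), "camera_from_world" (4x4, takes a point from world to camera coordinates). Camera axes: x right, y down, z forward; pixel columns grow to the right and rows downward; lengths in m; the calibration is good to about 2 mm. A picture is of the moment at which its call begins. There is no depth.
- r.finish_job(): hands the job in; it is judged then, once.
Trained networks look in a picture, given as the dict that the camera call returned (one of the last four; its "shot" number tells which), for a name from the list of things; names that differ only in an ending like _2 or _b are one class to them, and where a whole thing is asked for, a point or a joint stands for the part that bears it (a point fixed in the world has none). Each returns a list of dicts, best first, with "score" (0 to 1); they miss things now and then, are a little off and sometimes report something else, mostly with a low value. They report only what shows in the picture. A call takes as long as a camera call. They do not tell look-alikes from the thing itself.
- masks_of(query, picture): "mask" (384x512 bool, what is visible of it) and "box" ([left, top, width, height] in pixels, round what is visible of it).
- mark_of(query, picture): "uv" ([column, row] in pixels: a listed point, or the origin of a listed thing).
The state is a dict: "t": time; "joint_pos": joint angles; "joint_vel": joint speeds; "joint_torque": joint torques, N m; "eef_pos": TCP position; "ee_rot": TCP orientation; "contact_force": force on the tool from outside, world axes, zero at the start; "moment": the same for the moment, N m; "opening": opening from 0.0 (shut) to 1.0 (fully open); "grip_force": force on a finger pad.
Only numpy, scipy, OpenCV 4.12 (cv2) and the standard library are available. Lean on these libraries where they do the work, as an engineer would, in place of code of your own. Each camera call takes 0.05 s, during which the arm holds its last target. There are 200 camera calls.

## Working session

There is one attempt and no reset: what is moved stays moved. The work goes in short steps, Python scripts to look and compute and a tool call to move; the robot and the scene stay as the last step left them, time stands still between calls to the robot, and variables do not carry over. Pictures are saved under pics/ and viewed, at most 14 in all, crops included, and the job is handed in when it is done.

Besides the shell and the picture viewer there is one more tool, called as name(argument=value, ...), one argument or row to a line, values as JSON. drive_tool: Moves the arm, as the interface text tells. Its arguments: {"type":"object","properties":{"steps":{"type":"array","items":{"type":"array","items":{"type":"number"}}},"newtons":{"type":"number"}},"required":["steps"]}

```bash
mkdir -p pics; ls
cat > h.py <<'E'
import numpy as np, cv2
from workcell import r, cams, masks_of, mark_of
np.set_printoptions(precision=4,suppress=True)
def shot(name,png=None):
    p=cams.camera(name)
    if png: cv2.imwrite('pics/'+png,p['img'][:,:,::-1])
    return p
def proj(p,X):
    X=np.atleast_2d(X); T=p['camera_from_world']; c=X@T[:3,:3].T+T[:3,3]
    return np.c_[p['fx']*c[:,0]/c[:,2]+p['cx'],p['fy']*c[:,1]/c[:,2]+p['cy']]
def back(p,uv,z):
    T=p['camera_from_world'];R=T[:3,:3];o=-R.T@T[:3,3]
    d=R.T@np.array([(uv[0]-p['cx'])/p['fx'],(uv[1]-p['cy'])/p['fy'],1])
    return o+d*(z-o[2])/d[2]
E
python3 - <<'E'
from h import *
o=r.get_obs(); print(o['t'],o['eef_pos'],o['ee_rot'],o['opening'])
for c in('top','side'):
    p=shot(c,c+'0.png')
    T=p['camera_from_world'];print(c,-T[:3,:3].T@T[:3,3],p['fx'])
    for n,z in[('tray',0),('rack',0),('drill',.0439),('endmill',.0481),('countersink',.0425),('tslot',.0453),('rest_drill',.006)]:
        for m in mark_of(n,p)[:4]: print(n,round(m['score'],2),np.array(m['uv']),back(p,m['uv'],z)[:2])
        for m in masks_of(n,p)[:4]: print('   box',round(m['score'],2),m['box'])
E
```

```text
pics
0.0 [0.2083 0.5624 0.2301] [[-0.9377  0.3474 -0.0008]
 [ 0.3474  0.9377 -0.0018]
 [ 0.0001 -0.0019 -1.    ]] 1.0005522869136503
top [0.3057 0.0221 1.2675] 496.7365373850205
tray 0.98 [175.2 146.8] [0.5689 0.2405]
tray 0.73 [134.1 167.5] [0.5164 0.347 ]
   box 0.91 [111.9, 120.5, 109.2, 51.5]
   box 0.34 [175.2, 128.7, 18.6, 40.6]
rack 0.92 [366.5 178.7] [ 0.4769 -0.2515]
   box 0.62 [318.8, 144.8, 110.3, 62.7]
drill 0.81 [159.8 168.7] [0.505  0.2714]
drill 0.45 [204.  145.5] [0.5618 0.1607]
   box 0.71 [159.3, 113.7, 4.6, 53.6]
endmill 0.92 [120.8 227.6] [0.3595 0.3663]
endmill 0.72 [143.8 306.6] [0.1674 0.3084]
endmill 0.64 [135.2 166.7] [0.5104 0.332 ]
   box 0.92 [117.7, 196.1, 46.6, 33.8]
   box 0.87 [121.8, 260.5, 24.4, 47.7]
   box 0.61 [129.3, 117.5, 16.1, 48.0]
   box 0.52 [156.7, 112.2, 10.4, 54.9]
countersink 0.8 [285.9  97.7] [ 0.681  -0.0469]
countersink 0.65 [204.3 167. ] [0.5076 0.1604]
countersink 0.54 [343.5  98.7] [ 0.6756 -0.192 ]
   box 0.61 [200.6, 122.4, 8.1, 45.3]
   box 0.55 [309.8, 97.6, 33.9, 25.9]
tslot 0.54 [178.5 164.4] [0.5148 0.2245]
   box 0.54 [17
[... 400 characters left out ...]
l 0.69 [274.4 110.1] [0.5128 0.3391]
endmill 0.66 [226.7 113.3] [0.35   0.3407]
endmill 0.54 [171.3 127.6] [0.1642 0.2911]
   box 0.78 [274.8, 106.8, 37.1, 8.8]
   box 0.67 [174.2, 117.4, 33.7, 13.7]
   box 0.63 [224.0, 113.6, 29.8, 21.2]
countersink 0.72 [352.4 200.4] [ 0.6853 -0.0623]
countersink 0.7 [363.2 247.3] [ 0.6759 -0.2177]
countersink 0.52 [281.7 148.5] [0.5127 0.1632]
   box 0.68 [332.3, 215.3, 32.1, 30.3]
   box 0.57 [283.5, 143.8, 31.4, 9.0]
   box 0.54 [324.5, 173.4, 29.3, 30.0]
   box 0.42 [278.1, 116.7, 29.5, 17.0]
tslot 0.45 [282.7 134.8] [0.5242 0.2209]
   box 0.49 [280.7, 129.4, 33.6, 12.7]
rest_drill 0.74 [291. 128.] [0.5648 0.2896]
   box 0.66 [276.6, 117.2, 29.8, 18.9]
```

Run:
```python
import cv2
a=cv2.imread('pics/top0.png')[90:240,90:450]
cv2.imwrite('pics/top0c.png',cv2.resize(a,None,fx=2.2,fy=2.2,interpolation=2))
a=cv2.imread('pics/side0.png')[90:350,150:410]
cv2.imwrite('pics/side0c.png',cv2.resize(a,None,fx=2.3,fy=2.3,interpolation=2))
```

```text
(no output)
```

View pics/top0c.png

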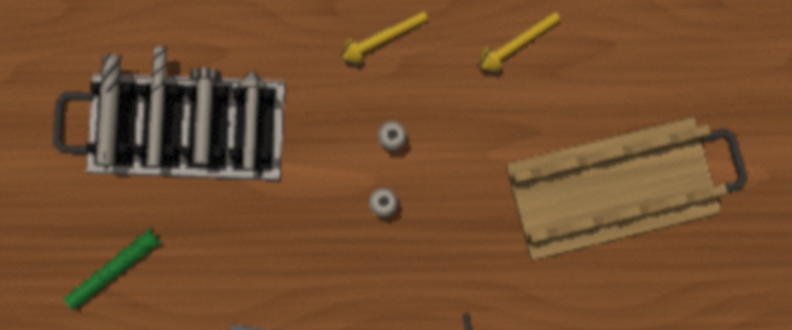

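View pics/side0c.png

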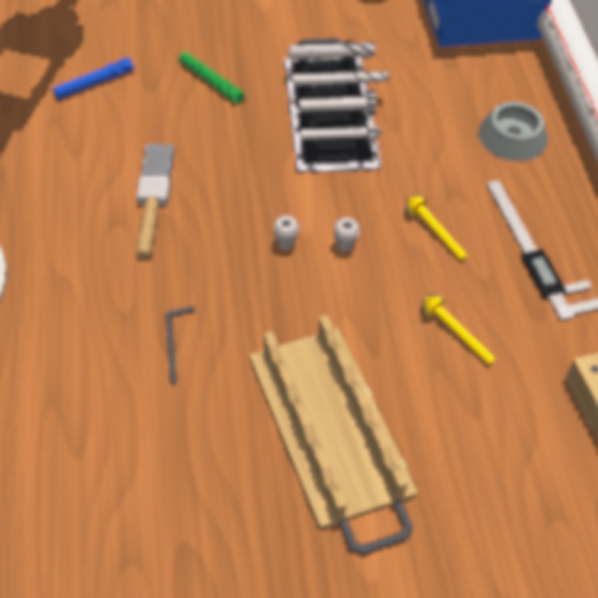

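Tray on the left has its handle on the left end; from the handle: end mill, drill, T-slot, countersink. The rack's handle is on the right. Next, fit both poses from silhouettes.

```bash
cat > fit.py <<'E'
from h import *
from scipy.optimize import minimize
def box(x0,x1,y0,y1,z0,z1): return np.array([[x,y,z] for x in(x0,x1) for y in(y0,y1) for z in(z0,z1)])
H=.021
def handle(s):  # flat D-handle sketch not used
    return None
RACK=[box(-.058,.058,-.113,.113,0,.012),box(-.04,-.03,-.113,.113,0,.048),box(.03,.04,-.113,.113,0,.048)]
TRAY=[box(-.058,.058,-.113,.113,0,.006)]
def W(q,P):
    c,s=np.cos(q[2]),np.sin(q[2]); return np.c_[q[0]+c*P[:,0]-s*P[:,1],q[1]+s*P[:,0]+c*P[:,1],P[:,2]]
S=4
def sil(p,q,M):
    im=np.zeros((384*S,512*S),np.uint8)
    for b in M:
        uv=(proj(p,W(q,b))+.5)*S
        cv2.fillConvexPoly(im,cv2.convexHull(np.round(uv).astype(np.int32)),1)
    return im
def overlay(p,q,Ms,name,crop,f):
    im=cv2.resize(p['img'][:,:,::-1],None,fx=S,fy=S,interpolation=cv2.INTER_CUBIC)
    for qq,M in zip(q,Ms):
        for b in M:
            uv=np.round((proj(p,W(qq,b))+.5)*S).astype(np.int32)
            cv2.polylines(im,[cv2.convexHull(uv)],True,(0,0,255),1)
    x,y,w,h=[S*v for v in crop]
    cv2.imwrite('pics/'+name,cv2.resize(im[y:y+h,x:x+w],None,fx=f,fy=f))
E
python3 - <<'E'
from fit import *
ps=[shot('top'),shot('side')]
for n in('rest_drill','rest_endmill','rest_countersink','rest_tslot'):
    for p in ps:
        print(n,[(round(m['score'],2),back(p,m['uv'],.006)[:2]) for m in mark_of(n,p)[:4]])
mk=[cv2.resize(masks_of('rack',p)[0]['mask'].astype(np.uint8),None,fx=S,fy=S,interpolation=0) for p in ps]
def cost(q,use=(0,1)):
    c=0
    for i in use:
        s=sil(ps[i],q,RACK); c+=1-(s&mk[i]).sum()/(s|mk[i]).sum()
    return c
for use in((0,1),(0,),(1,)):
    best=min((minimize(cost,[.477,-.25,y],args=(use,),method='Nelder-Mead',options=dict(initial_simplex=np.array([[.477,-.25,y],[.487,-.25,y],[.477,-.24,y],[.477,-.25,y+.1]]))) for y in(-.2,.2)),key=lambda o:o.fun)
    print('rack',use,best.x,best.fun)
    if len(use)==2:q=best.x
overlay(ps[0],[q],[RACK],'rk_top.png',(305,130,135,90),1.4)
overlay(ps[1],[q],[RACK],'rk_side.png',(240,215,110,130),1.15)
E
```

```text
rest_drill [(0.86, array([0.5696, 0.2726]))]
rest_drill [(0.62, array([0.5655, 0.2856]))]
rest_endmill [(0.84, array([0.5663, 0.3272]))]
rest_endmill [(0.53, array([0.5752, 0.318 ]))]
rest_countersink [(0.71, array([0.5671, 0.1632]))]
rest_countersink [(0.58, array([0.5561, 0.1608]))]
rest_tslot [(0.89, array([0.5657, 0.2183]))]
rest_tslot [(0.79, array([0.5649, 0.2243]))]
rack (0, 1) [ 0.4836 -0.2544  0.2288] 0.15789890411798335
rack (0,) [ 0.4846 -0.2537  0.2273] 0.06064632264700842
rack (1,) [ 0.4823 -0.2549  0.2277] 0.08319494123658666
```

View pics/rk_top.png

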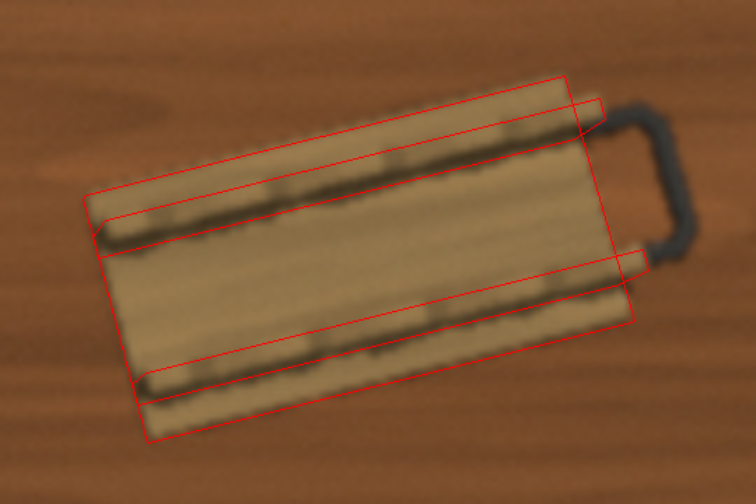

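View pics/rk_side.png

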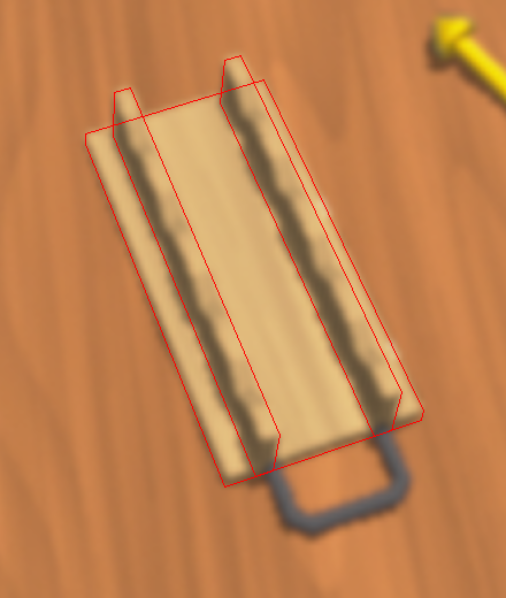

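The rack overlay matches in both views (board corners at about crop (85,197), (632,322) top). Same for the tray now.

```bash
cat > trayfit.py <<'E'
from fit import *
def cyl(y,zc,r0,x0,x1):
    a=np.linspace(0,2*np.pi,16); return np.vstack([np.c_[0*a+x,y+r0*np.cos(a),zc+r0*np.sin(a)] for x in(x0,x1)])
R4=[box(s*.035-.005,s*.035+.005,y-.023,y+.023,.006,.048) for y in(.081,.027,-.027,-.081) for s in(-1,1)]
CUT=[cyl(.081,.0481,.010,-.052,.073),cyl(.027,.0439,.007,-.052,.088),cyl(-.027,.0453,.008,-.052,.044),cyl(-.027,.0453,.018,.044,.054),cyl(-.081,.0425,.006,-.052,.041)]
FULL=TRAY+R4+CUT
E
python3 - <<'E'
from trayfit import *
ps=[shot('top'),shot('side')]
mk=[]
for p in ps:
    m=np.zeros((384,512),np.uint8)
    hsv=cv2.cvtColor(p['img'],cv2.COLOR_RGB2HSV)
    m=((hsv[...,1]<70)|(hsv[...,2]<45)).astype(np.uint8)
    uv=proj(p,[[x,y,z] for x in(.47,.68) for y in(.12,.365) for z in(0,.05)])
    k=np.zeros_like(m);cv2.fillConvexPoly(k,cv2.convexHull(np.round(uv).astype(np.int32)),1)
    mk.append(cv2.resize(m&k,None,fx=S,fy=S,interpolation=0))
def cost(q,use=(0,1)):
    return sum(1-(s&mk[i]).sum()/(s|mk[i]).sum() for i in use for s in [sil(ps[i],q,FULL)])
a=[.567,.243,-.03]
for use in((0,1),(0,),(1,)):
    b=minimize(cost,a,args=(use,),method='Nelder-Mead',options=dict(initial_simplex=np.array([a,[.577,.243,-.03],[.567,.253,-.03],[.567,.243,.03]])))
    print(use,b.x,b.fun)
    if len(use)==2:q=b.x
overlay(ps[0],[q],[FULL],'tr_top.png',(100,100,130,85),1.45)
overlay(ps[1],[q],[FULL],'tr_side.png',(250,95,85,85),1.7)
E
```

```text
(0, 1) [ 0.5661  0.2437 -0.055 ] 0.11744001360682266
(0,) [ 0.5675  0.243  -0.049 ] 0.043656628631925654
(1,) [ 0.5653  0.245  -0.0511] 0.056348498364555466
```

View pics/tr_top.png

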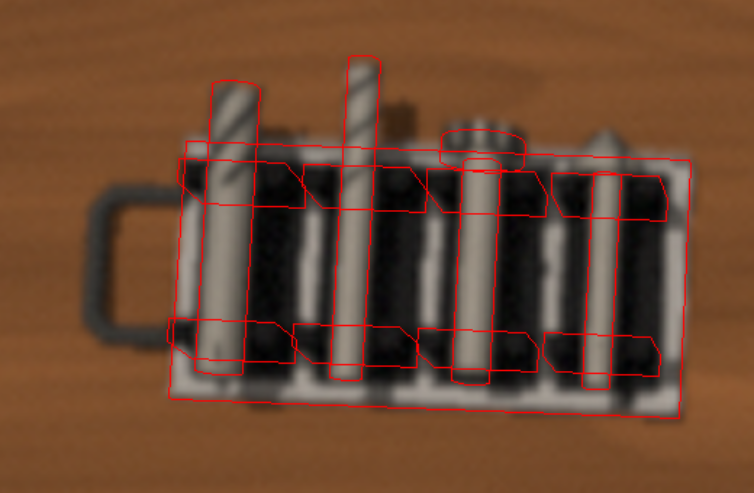

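View pics/tr_side.png

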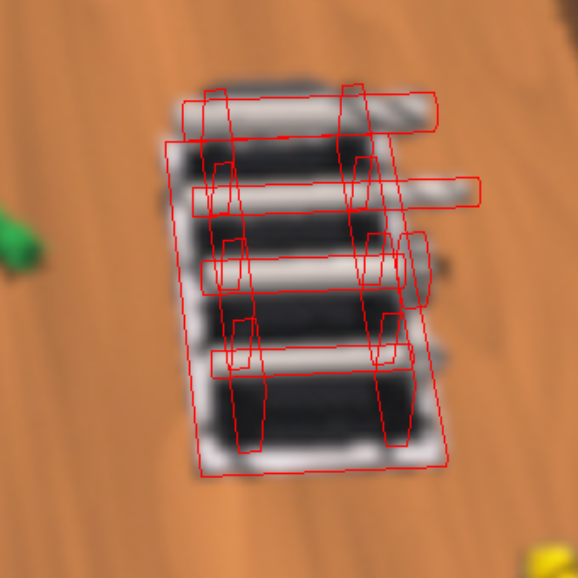

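The tray fit is good to about 2 mm (true corners in the top crop at about (185,143) and (680,417)). Now plan from the transform: grip at x=+5 in the tray and release at x=+5 in the rack. That carries over the −56 to −48 shank offset.

```bash
cat > go.py <<'E'
import sys
from h import *
TR=(.5667,.2437,-.05); RK=(.4838,-.2543,.228)
Z=dict(endmill=.0481,drill=.0439,tslot=.0453,countersink=.0425); N=list(Z)
def tgt(where,c,up):
    i=N.index(c); q,y=(TR,.081-.054*i) if where=='t' else (RK,-.081+.054*i)
    x=.005; a=q[2]; P=[q[0]+np.cos(a)*x-np.sin(a)*y,q[1]+np.sin(a)*x+np.cos(a)*y,Z[c]-.021+up]
    return np.array(P),a
def rel(where,c,up):
    o=r.get_obs(); P,a=tgt(where,c,up); R=o['ee_rot']
    d=R.T@(P-o['eef_pos'])/.6
    cur=np.arctan2(R[1,1],R[0,1])-np.pi/2
    dw=(a-cur+np.pi)%(2*np.pi)-np.pi
    return d,-dw/(np.pi/2),o,P
if __name__=='__main__':
    d,t,o,P=rel(sys.argv[1],sys.argv[2],float(sys.argv[3])/1000)
    print('t',round(o['t'],1),'P',P,'shift',d,'turn',round(t,4),'mm',np.linalg.norm(d)*600,'open',o['opening'],'grip',o['grip_force'],'F',o['contact_force'])
E
python3 go.py t endmill 90
```

```text
t 2.2 P [0.5757 0.3243 0.1171] shift [-0.712  -0.1597  0.1903] turn -0.194 mm 452.4535764976339 open 0.9996913692907493 grip 0.0 F [ 0.8008 -0.6343  0.7284]
```

drive_tool(
  steps=[
    [60, -0.06, -0.013, 0.01, -0.016],
    [50, -0.12, -0.027, 0.03, -0.032],
    [40, -0.18, -0.04, 0.05, -0.05],
    [40, -0.24, -0.053, 0.06, -0.065],
    [40, -0.3, -0.067, 0.08, -0.08],
    [40, -0.36, -0.08, 0.1, -0.1],
    [40, -0.42, -0.094, 0.11, -0.115],
    [40, -0.48, -0.108, 0.13, -0.13],
    [40, -0.54, -0.12, 0.15, -0.15],
    [40, -0.6, -0.135, 0.17, -0.165],
    [40, -0.66, -0.148, 0.18, -0.18],
    [40, -0.712, -0.16, 0.19, -0.194],
  ],
)

```text
t: 3.4
eef_pos: [0.577, 0.3228, 0.1165]
ee_rot: [[-0.999, 0.05, -0.0], [0.05, 0.999, -0.0], [0.0, -0.0, -1.0]]
contact_force: [0.2, 0.9, 0.2]
opening: 0.47
grip_force: 0.0
```

```bash
python3 go.py t endmill 0
python3 - <<'E'
from h import *
p=shot('side')
a=p['img'][70:190,215:375,::-1]; cv2.imwrite('pics/above1.png',cv2.resize(a,None,fx=4.5,fy=4.5,interpolation=2))
E
```

```text
t 3.4 P [0.5757 0.3243 0.0271] shift [0.0022 0.0025 0.1491] turn 0.0001 mm 89.47021439381724 open 0.4699051809843129 grip 0.0 F [0.1927 0.9174 0.2276]
```

View pics/above1.png

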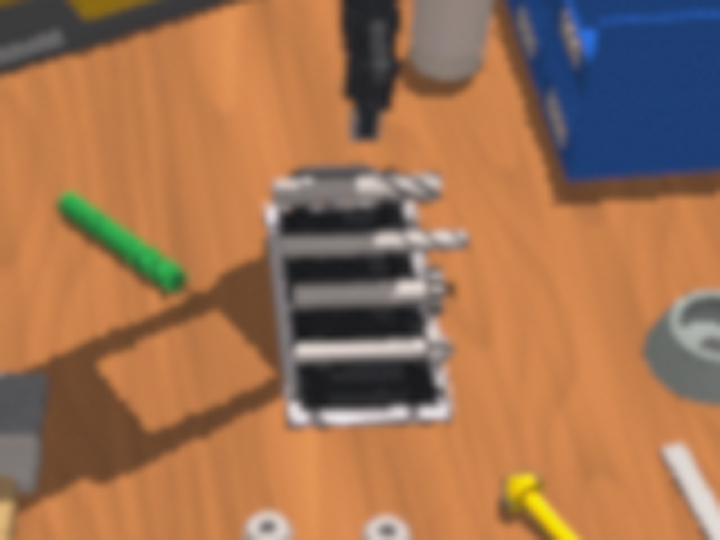

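Fingers hang above the end mill (its shank at crop (330,188), fingertips at (365,135), higher up), centred between the saddles. Descending.

drive_tool(
  steps=[
    [40, 0.002, 0.002, 0.03, 0],
    [40, 0.002, 0.002, 0.06, 0],
    [40, 0.002, 0.002, 0.085, 0],
    [40, 0.002, 0.002, 0.105, 0],
    [40, 0.002, 0.002, 0.12, 0],
    [40, 0.002, 0.002, 0.13, 0],
    [40, 0.002, 0.002, 0.14, 0],
    [40, 0.002, 0.002, 0.149, 0],
    [40, 0.002, 0.002, 0.149, 0],
  ],
)

```text
t: 4.35
eef_pos: [0.5742, 0.3253, 0.0272]
ee_rot: [[-0.999, 0.05, -0.001], [0.05, 0.999, -0.0], [0.001, -0.0, -1.0]]
contact_force: [-0.0, -1.0, -0.4]
opening: 0.469
grip_force: 0.0
```

drive_tool(
  steps=[
    [30, 0, 0, 0, 0],
    [22, 0, 0, 0, 0],
    [15, 0, 0, 0, 0],
    [10, 0, 0, 0, 0],
    [10, 0, 0, 0, 0],
    [10, 0, 0, 0, 0],
    [10, 0, 0, 0, 0],
    [10, 0, 0, 0, 0],
  ],
  newtons=50,
)

```text
t: 5.15
eef_pos: [0.5749, 0.3243, 0.0287]
ee_rot: [[-0.999, 0.051, 0.0], [0.051, 0.999, -0.002], [-0.001, -0.002, -1.0]]
contact_force: [-1.8, -5.7, 2.4]
opening: 0.218
grip_force: 48.7
```

drive_tool(
  steps=[
    [10, 0, 0, -0.004, 0],
    [10, 0, 0, -0.012, 0],
    [10, 0, 0, -0.025, 0],
    [10, 0, 0, -0.04, 0],
    [10, 0, 0, -0.06, 0],
    [10, 0, 0, -0.08, 0],
    [10, 0, 0, -0.1, 0],
    [10, 0, 0, -0.12, 0],
    [10, 0, 0, -0.135, 0],
    [10, 0, 0, -0.145, 0],
    [10, 0, 0, -0.15, 0],
    [10, 0, 0, -0.15, 0],
  ],
  newtons=70,
)

```text
t: 6.35
eef_pos: [0.5746, 0.3255, 0.1182]
ee_rot: [[-0.999, 0.05, 0.0], [0.05, 0.999, 0.0], [-0.0, 0.0, -1.0]]
contact_force: [0.7, -0.3, -2.3]
opening: 0.207
grip_force: 68.3
```

```bash
python3 go.py r endmill 90
```

```text
t 6.3 P [ 0.507  -0.3321  0.1171] shift [ 0.0578 -1.1002  0.0016] turn -0.177 mm 661.0418223080748 open 0.20705777233014308 grip 68.30231666564941 F [ 0.6918 -0.2828 -2.2735]
```

drive_tool(
  steps=[
    [10, 0.0, -0.01, 0, 0],
    [10, 0.002, -0.035, 0, -0.005],
    [10, 0.004, -0.075, 0, -0.012],
    [10, 0.007, -0.125, 0, -0.02],
    [10, 0.01, -0.18, 0, -0.03],
    [10, 0.012, -0.235, 0, -0.04],
    [10, 0.015, -0.29, 0, -0.05],
    [10, 0.018, -0.345, 0, -0.06],
    [10, 0.021, -0.4, 0, -0.07],
    [10, 0.024, -0.455, 0, -0.08],
    [10, 0.027, -0.51, 0, -0.09],
    [10, 0.03, -0.565, 0, -0.1],
  ],
)

```text
t: 7.55
eef_pos: [0.5384, -0.0145, 0.1175]
ee_rot: [[-0.994, -0.107, -0.001], [-0.107, 0.994, -0.0], [0.001, -0.0, -1.0]]
contact_force: [0.2, -0.4, -2.4]
opening: 0.207
grip_force: 68.4
```

```bash
python3 go.py r endmill 90
```

```text
t 7.5 P [ 0.507  -0.3321  0.1171] shift [ 0.1088 -0.5207  0.0009] turn -0.0768 mm 319.15270955441713 open 0.2071768652610007 grip 68.44465255737305 F [ 0.2202 -0.3801 -2.3588]
```

drive_tool(
  steps=[
    [10, 0.01, -0.05, 0, -0.008],
    [10, 0.021, -0.1, 0, -0.016],
    [10, 0.031, -0.15, 0, -0.024],
    [10, 0.042, -0.2, 0, -0.032],
    [10, 0.052, -0.25, 0, -0.04],
    [10, 0.063, -0.3, 0, -0.046],
    [10, 0.073, -0.35, 0, -0.053],
    [10, 0.084, -0.4, 0, -0.06],
    [10, 0.094, -0.45, 0, -0.067],
    [10, 0.103, -0.49, 0, -0.072],
    [10, 0.107, -0.51, 0, -0.076],
    [10, 0.109, -0.52, 0, -0.077],
  ],
)

```text
t: 8.75
eef_pos: [0.5069, -0.3305, 0.1174]
ee_rot: [[-0.974, -0.225, -0.001], [-0.225, 0.974, 0.001], [0.001, 0.001, -1.0]]
contact_force: [-0.5, 0.4, -3.0]
opening: 0.212
grip_force: 68.5
```

```bash
python3 go.py r endmill 0
python3 - <<'E'
from fit import *
p=shot('side'); im=p['img'][190:350,225:385,::-1]; a=cv2.resize(im,None,fx=3.7,fy=3.7,interpolation=2)
cv2.imwrite('pics/above_r1.png',a)
E
```

```text
t 8.8 P [ 0.507  -0.3321  0.0271] shift [ 0.0003 -0.0027  0.1505] turn -0.0009 mm 90.3235105007506 open 0.21170907587236784 grip 68.54122281074524 F [-0.4985  0.4093 -2.9773]
```

View pics/above_r1.png

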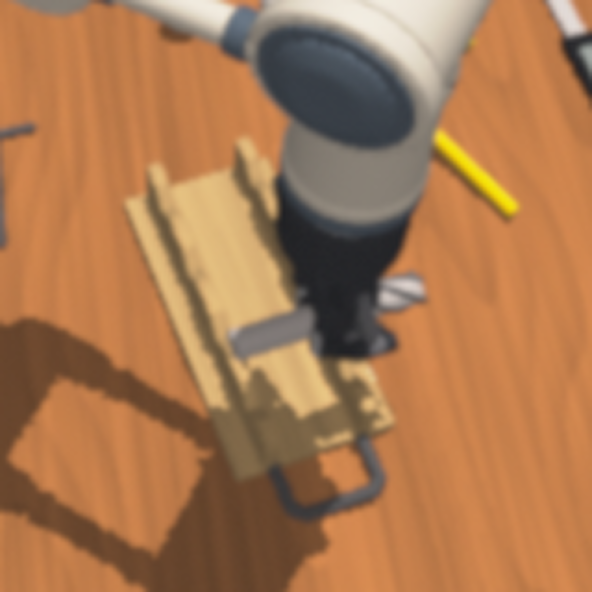

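Cutter is held level over the place next to the rack's handle, with its shank end at crop (240,343). Lowering.

drive_tool(
  steps=[
    [10, 0, -0.003, 0.015, 0],
    [10, 0, -0.003, 0.04, 0],
    [10, 0, -0.003, 0.065, 0],
    [10, 0, -0.003, 0.09, 0],
    [10, 0, -0.003, 0.105, 0],
    [10, 0, -0.003, 0.117, 0],
    [10, 0, -0.003, 0.127, 0],
    [10, 0, -0.003, 0.134, 0],
    [10, 0, -0.003, 0.139, 0],
    [10, 0, -0.003, 0.143, 0],
    [10, 0, -0.003, 0.146, 0],
    [10, 0, -0.003, 0.146, 0],
  ],
)

```text
t: 10.0
eef_pos: [0.5083, -0.3312, 0.0302]
ee_rot: [[-0.974, -0.226, -0.0], [-0.226, 0.974, 0.0], [0.0, 0.0, -1.0]]
contact_force: [-0.2, -0.4, -1.1]
opening: 0.208
grip_force: 68.5
```

drive_tool(
  steps=[
    [10, 0, 0, 0.001, 0],
    [10, 0, 0, 0.002, 0],
    [10, 0, 0, 0.003, 0],
    [10, 0, 0, 0.003, 0],
  ],
)

```text
t: 10.4
eef_pos: [0.5085, -0.3314, 0.0289]
ee_rot: [[-0.974, -0.226, 0.001], [-0.226, 0.974, -0.001], [-0.0, -0.001, -1.0]]
contact_force: [-0.5, -1.4, -0.5]
opening: 0.216
grip_force: 68.6
```

drive_tool(
  steps=[
    [14, 0, 0, 0.0015, 0],
    [17, 0, 0, 0.0015, 0],
    [20, 0, 0, 0.0015, 0],
    [25, 0, 0, 0.0015, 0],
    [32, 0, 0, 0.0015, 0],
    [40, 0, 0, 0.0015, 0],
    [40, 0, 0, 0.001, 0],
    [40, 0, 0, 0.001, 0],
  ],
  newtons=40,
)

```text
t: 11.2
eef_pos: [0.5083, -0.3311, 0.0278]
ee_rot: [[-0.974, -0.226, -0.0], [-0.226, 0.974, 0.0], [0.0, 0.0, -1.0]]
contact_force: [-0.2, -0.2, -0.6]
opening: 0.463
grip_force: 0.0
```

drive_tool(
  steps=[
    [40, 0, 0, -0.01, 0],
    [40, 0, 0, -0.03, 0],
    [40, 0, 0, -0.06, 0],
    [40, 0, 0, -0.1, 0],
    [40, 0, 0, -0.14, 0],
    [40, 0, 0, -0.17, 0],
  ],
)

```text
t: 11.8
eef_pos: [0.5088, -0.3315, 0.1333]
ee_rot: [[-0.974, -0.226, 0.003], [-0.226, 0.974, -0.002], [-0.002, -0.002, -1.0]]
contact_force: [0.2, 0.6, -0.9]
opening: 0.462
grip_force: 0.0
```

```bash
python3 go.py t drill 95
```

```text
t 11.8 P [0.573  0.2704 0.1179] shift [-0.3309  0.9532  0.024 ] turn 0.177 mm 605.5660341814803 open 0.4616613809587829 grip 0.0 F [ 0.2152  0.5638 -0.9463]
```

drive_tool(
  steps=[
    [40, -0.028, 0.08, 0, 0.015],
    [40, -0.055, 0.16, 0, 0.03],
    [40, -0.083, 0.24, 0, 0.045],
    [40, -0.11, 0.32, 0, 0.06],
    [40, -0.138, 0.4, 0, 0.075],
    [40, -0.166, 0.48, 0, 0.09],
    [40, -0.193, 0.56, 0, 0.105],
    [40, -0.22, 0.64, 0, 0.12],
    [40, -0.25, 0.72, 0, 0.135],
    [40, -0.278, 0.8, 0, 0.15],
    [40, -0.305, 0.88, 0.01, 0.165],
    [40, -0.331, 0.95, 0.02, 0.177],
  ],
)

```text
t: 13.0
eef_pos: [0.5728, 0.2671, 0.1205]
ee_rot: [[-0.999, 0.051, 0.003], [0.051, 0.999, 0.001], [-0.003, 0.001, -1.0]]
contact_force: [-0.0, -1.0, 0.6]
opening: 0.468
grip_force: 0.0
```

```bash
python3 - <<'E'
from fit import *
from trayfit import cyl
M=RACK+[cyl(-.081,.0481,.010,-.052,.073)]
for c,cr,f in(('top',(305,130,135,90),1.0),('side',(240,215,110,130),.9)):
    p=shot(c); overlay(p,[(.4838,-.2543,.228)],[M],c+'_e.png',cr,f)
a=cv2.imread('pics/top_e.png');b=cv2.imread('pics/side_e.png')
h=max(a.shape[0],b.shape[0]);o=np.zeros((h,a.shape[1]+b.shape[1],3),np.uint8);o[:a.shape[0],:a.shape[1]]=a;o[:b.shape[0],a.shape[1]:]=b
o=o[:600,:];print(o.shape);cv2.imwrite('pics/after1.png',cv2.resize(o,None,fx=.8,fy=.8) if o.shape[1]>800 else o)
E
python3 go.py t drill 0
```

```text
(468, 936, 3)
t 13.1 P [0.573  0.2704 0.0229] shift [-0.0032 -0.0004  0.1579] turn 0.0036 mm 94.75873549167466 open 0.46862766973212305 grip 0.0 F [ 0.4839 -1.4468 -0.0939]
```

View pics/after1.png

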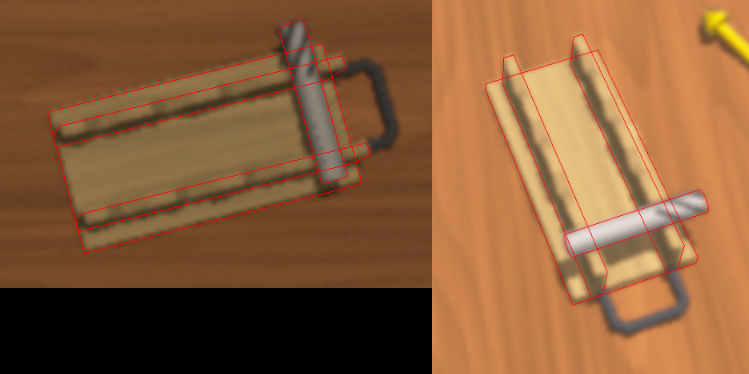

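The end mill matches the predicted outline in both views (top crop (315,100), side crop (635,222)). Drill next.

drive_tool(
  steps=[
    [40, -0.001, 0, 0.03, 0],
    [40, -0.002, 0, 0.06, 0.002],
    [40, -0.002, 0, 0.09, 0.003],
    [40, -0.002, 0, 0.112, 0.003],
    [40, -0.002, 0, 0.128, 0.003],
    [40, -0.002, 0, 0.14, 0.003],
    [40, -0.002, 0, 0.15, 0.003],
    [40, -0.002, 0, 0.157, 0.003],
    [40, -0.002, 0, 0.157, 0.003],
  ],
)

```text
t: 14.0
eef_pos: [0.5735, 0.2646, 0.0239]
ee_rot: [[-0.999, 0.055, -0.001], [0.055, 0.999, -0.0], [0.001, -0.0, -1.0]]
contact_force: [0.3, 0.4, -0.6]
opening: 0.469
grip_force: 0.0
```

drive_tool(
  steps=[
    [30, 0, 0, 0, 0],
    [22, 0, 0, 0, 0],
    [15, 0, 0, 0, 0],
    [10, 0, 0, 0, 0],
    [5, 0, 0, 0, 0],
    [5, 0, 0, 0, 0],
    [5, 0, 0, 0, 0],
    [5, 0, 0, 0, 0],
    [5, 0, 0, 0, 0],
  ],
  newtons=50,
)

```text
t: 14.9
eef_pos: [0.5743, 0.2692, 0.027]
ee_rot: [[-0.999, 0.052, 0.004], [0.052, 0.999, 0.008], [-0.004, 0.008, -1.0]]
contact_force: [-0.8, 12.1, 4.4]
opening: 0.143
grip_force: 48.6
```

drive_tool(
  steps=[
    [5, 0, 0, -0.004, 0],
    [5, 0, 0, -0.012, 0],
    [5, 0, 0, -0.025, 0],
    [5, 0, 0, -0.04, 0],
    [5, 0, 0, -0.06, 0],
    [5, 0, 0, -0.08, 0],
    [5, 0, 0, -0.1, 0],
    [5, 0, 0, -0.12, 0],
    [5, 0, 0, -0.135, 0],
    [5, 0, 0, -0.145, 0],
    [5, 0, 0, -0.15, 0],
    [5, 0, 0, -0.15, 0],
  ],
  newtons=70,
)

```text
t: 16.1
eef_pos: [0.5737, 0.2647, 0.1145]
ee_rot: [[-0.999, 0.055, 0.0], [0.055, 0.999, 0.0], [-0.0, 0.0, -1.0]]
contact_force: [-0.7, -0.1, -2.0]
opening: 0.14
grip_force: 68.2
```

```bash
python3 go.py r drill 90
```

```text
t 16.1 P [ 0.4948 -0.2795  0.1129] shift [ 0.0818 -0.9128  0.0025] turn -0.18 mm 549.8611886415241 open 0.13985658447279967 grip 68.1624698638916 F [-0.7075 -0.0869 -1.961 ]
```

drive_tool(
  steps=[
    [5, 0.001, -0.015, 0, 0],
    [5, 0.004, -0.05, 0, -0.01],
    [5, 0.01, -0.11, 0, -0.02],
    [5, 0.016, -0.18, 0, -0.035],
    [5, 0.022, -0.25, 0, -0.05],
    [5, 0.029, -0.32, 0, -0.063],
    [5, 0.035, -0.39, 0, -0.077],
    [5, 0.041, -0.46, 0, -0.09],
    [5, 0.047, -0.53, 0, -0.105],
    [5, 0.054, -0.6, 0, -0.12],
    [5, 0.06, -0.67, 0, -0.132],
    [5, 0.066, -0.73, 0, -0.145],
  ],
)

```text
t: 17.3
eef_pos: [0.5087, -0.1729, 0.1136]
ee_rot: [[-0.985, -0.172, -0.001], [-0.172, 0.985, -0.0], [0.001, -0.0, -1.0]]
contact_force: [0.9, 0.1, -1.5]
opening: 0.138
grip_force: 68.3
```

drive_tool(
  steps=[
    [5, 0.02, -0.06, 0, -0.012],
    [5, 0.035, -0.105, 0, -0.02],
    [5, 0.048, -0.14, 0, -0.028],
    [5, 0.053, -0.16, 0, -0.033],
    [5, 0.056, -0.17, 0, -0.035],
    [5, 0.056, -0.17, 0, -0.035],
    [5, 0.056, -0.17, 0, -0.035],
  ],
)

```text
t: 18.0
eef_pos: [0.4947, -0.2759, 0.1141]
ee_rot: [[-0.974, -0.227, -0.0], [-0.227, 0.974, 0.001], [0.0, 0.001, -1.0]]
contact_force: [-0.4, 0.2, -1.3]
opening: 0.136
grip_force: 68.3
```

```bash
python3 go.py r drill 4
```

```text
t 18.0 P [ 0.4948 -0.2795  0.0269] shift [ 0.0013 -0.0059  0.1453] turn 0.0004 mm 87.25077916857036 open 0.1362842360117638 grip 68.32510828971863 F [-0.4045  0.205  -1.3286]
```

drive_tool(
  steps=[
    [5, 0.001, -0.006, 0.015, 0],
    [5, 0.001, -0.006, 0.04, 0],
    [5, 0.001, -0.006, 0.065, 0],
    [5, 0.001, -0.006, 0.09, 0],
    [5, 0.001, -0.006, 0.105, 0],
    [5, 0.001, -0.006, 0.117, 0],
    [5, 0.001, -0.006, 0.127, 0],
    [5, 0.001, -0.006, 0.134, 0],
    [5, 0.001, -0.006, 0.138, 0],
    [5, 0.001, -0.006, 0.141, 0],
    [5, 0.001, -0.006, 0.143, 0],
    [5, 0.001, -0.006, 0.143, 0],
  ],
)

```text
t: 19.2
eef_pos: [0.4949, -0.2805, 0.0286]
ee_rot: [[-0.974, -0.226, 0.0], [-0.226, 0.974, -0.0], [-0.0, -0.0, -1.0]]
contact_force: [-0.4, -0.2, -1.6]
opening: 0.137
grip_force: 68.3
```

drive_tool(
  steps=[
    [5, 0, 0, 0.001, 0],
    [5, 0, 0, 0.002, 0],
    [5, 0, 0, 0.002, 0],
  ],
)

```text
t: 19.5
eef_pos: [0.4949, -0.2804, 0.0275]
ee_rot: [[-0.974, -0.226, 0.0], [-0.226, 0.974, -0.0], [-0.0, -0.0, -1.0]]
contact_force: [-1.1, 0.6, -0.1]
opening: 0.136
grip_force: 68.4
```

drive_tool(
  steps=[
    [5, 0, 0, 0.0015, 0],
    [8, 0, 0, 0.0015, 0],
    [11, 0, 0, 0.0015, 0],
    [14, 0, 0, 0.0015, 0],
    [18, 0, 0, 0.0015, 0],
    [24, 0, 0, 0.0015, 0],
    [32, 0, 0, 0.0015, 0],
    [40, 0, 0, 0.001, 0],
    [40, 0, 0, 0.001, 0],
  ],
  newtons=40,
)

```text
t: 20.4
eef_pos: [0.4948, -0.2805, 0.0266]
ee_rot: [[-0.974, -0.226, 0.0], [-0.226, 0.974, -0.0], [-0.0, -0.0, -1.0]]
contact_force: [0.4, -0.6, -0.1]
opening: 0.472
grip_force: 0.0
```

drive_tool(
  steps=[
    [40, 0, 0, -0.01, 0],
    [40, 0, 0, -0.03, 0],
    [40, 0, 0, -0.06, 0],
    [40, 0, 0, -0.1, 0],
    [40, 0, 0, -0.14, 0],
    [40, 0, 0, -0.17, 0],
    [40, 0, 0, -0.17, 0],
  ],
)

```text
t: 21.1
eef_pos: [0.4964, -0.2814, 0.1336]
ee_rot: [[-0.974, -0.226, 0.006], [-0.226, 0.974, -0.004], [-0.005, -0.005, -1.0]]
contact_force: [0.5, 0.1, 0.7]
opening: 0.465
grip_force: 0.0
```

```bash
python3 go.py t tslot 95
```

```text
t 21.1 P [0.5703 0.2165 0.1193] shift [-0.3075  0.7807  0.0212] turn 0.177 mm 503.5976379423154 open 0.4654441268303735 grip 0.0 F [0.5048 0.129  0.6592]
```

drive_tool(
  steps=[
    [40, -0.03, 0.078, 0, 0.017],
    [40, -0.06, 0.156, 0, 0.035],
    [40, -0.09, 0.234, 0, 0.053],
    [40, -0.122, 0.312, 0, 0.07],
    [40, -0.153, 0.39, 0, 0.088],
    [40, -0.184, 0.468, 0, 0.105],
    [40, -0.215, 0.546, 0, 0.123],
    [40, -0.245, 0.624, 0, 0.14],
    [40, -0.275, 0.7, 0.01, 0.158],
    [40, -0.295, 0.75, 0.015, 0.17],
    [40, -0.307, 0.78, 0.02, 0.177],
    [40, -0.307, 0.78, 0.02, 0.177],
  ],
)

```text
t: 22.3
eef_pos: [0.5676, 0.2197, 0.1148]
ee_rot: [[-0.999, 0.047, -0.002], [0.047, 0.999, -0.0], [0.002, -0.0, -1.0]]
contact_force: [0.3, 0.4, -0.0]
opening: 0.463
grip_force: 0.0
```

drive_tool(
  steps=[
    [40, 0, 0, 0, 0],
    [40, 0, 0, 0, 0],
  ],
)

```text
t: 22.5
eef_pos: [0.5685, 0.2161, 0.1165]
ee_rot: [[-0.999, 0.051, -0.0], [0.051, 0.999, -0.001], [0.0, -0.001, -1.0]]
contact_force: [-1.0, -0.3, 0.5]
opening: 0.468
grip_force: 0.0
```

```bash
python3 go.py t tslot 0;  python3 - <<'E'
from fit import *
from trayfit import cyl
M=[cyl(-.081,.0481,.010,-.052,.073),cyl(-.027,.0439,.007,-.052,.088)]
for c,cr,f in(('top',(305,130,135,90),.7),('side',(240,215,110,130),.85)):
    p=shot(c); overlay(p,[(.4838,-.2543,.228)],[M],c+'_e.png',cr,f)
a=cv2.imread('pics/top_e.png');b=cv2.imread('pics/side_e.png')
h=max(a.shape[0],b.shape[0]);o=np.zeros((h,a.shape[1]+b.shape[1],3),np.uint8);o[:a.shape[0],:a.shape[1]]=a;o[:b.shape[0],a.shape[1]:]=b
cv2.imwrite('pics/after2.png',o)
E
```

```text
t 22.5 P [0.5703 0.2165 0.0243] shift [-0.0031  0.001   0.1537] turn -0.0006 mm 92.26259467314073 open 0.46794528503750077 grip 0.0 F [-0.9737 -0.2899  0.5125]
```

View pics/after2.png

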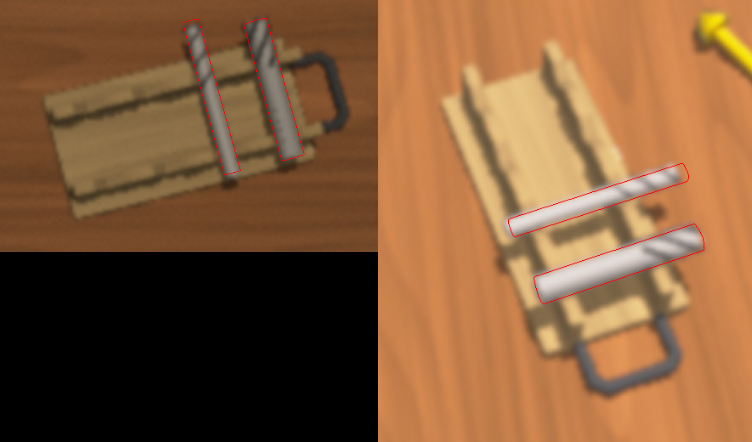

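Both cutters lie in their notches with the predicted outlines. T-slot cutter next.

drive_tool(
  steps=[
    [40, -0.002, 0.001, 0.03, 0],
    [40, -0.003, 0.001, 0.06, 0],
    [40, -0.003, 0.001, 0.09, 0],
    [40, -0.003, 0.001, 0.11, 0],
    [40, -0.003, 0.001, 0.125, 0],
    [40, -0.003, 0.001, 0.137, 0],
    [40, -0.003, 0.001, 0.147, 0],
    [40, -0.003, 0.001, 0.153, 0],
    [40, -0.003, 0.001, 0.153, 0],
  ],
)

```text
t: 23.5
eef_pos: [0.5702, 0.2176, 0.0245]
ee_rot: [[-0.999, 0.05, -0.0], [0.05, 0.999, -0.0], [0.0, -0.0, -1.0]]
contact_force: [-0.7, 0.3, 0.2]
opening: 0.471
grip_force: 0.0
```

drive_tool(
  steps=[
    [30, 0, 0, 0, 0],
    [22, 0, 0, 0, 0],
    [15, 0, 0, 0, 0],
    [10, 0, 0, 0, 0],
    [5, 0, 0, 0, 0],
    [5, 0, 0, 0, 0],
    [5, 0, 0, 0, 0],
    [5, 0, 0, 0, 0],
    [5, 0, 0, 0, 0],
  ],
  newtons=50,
)

```text
t: 24.4
eef_pos: [0.5706, 0.2164, 0.0256]
ee_rot: [[-0.999, 0.051, 0.001], [0.051, 0.999, -0.002], [-0.001, -0.002, -1.0]]
contact_force: [-1.6, -4.4, 3.4]
opening: 0.17
grip_force: 48.6
```

drive_tool(
  steps=[
    [5, 0, 0, -0.004, 0],
    [5, 0, 0, -0.012, 0],
    [5, 0, 0, -0.025, 0],
    [5, 0, 0, -0.04, 0],
    [5, 0, 0, -0.06, 0],
    [5, 0, 0, -0.08, 0],
    [5, 0, 0, -0.1, 0],
    [5, 0, 0, -0.12, 0],
    [5, 0, 0, -0.135, 0],
    [5, 0, 0, -0.145, 0],
    [5, 0, 0, -0.15, 0],
    [5, 0, 0, -0.15, 0],
  ],
  newtons=70,
)

```text
t: 25.6
eef_pos: [0.5704, 0.2176, 0.1151]
ee_rot: [[-0.999, 0.05, 0.0], [0.05, 0.999, 0.0], [-0.0, 0.0, -1.0]]
contact_force: [-0.2, -0.0, -2.9]
opening: 0.163
grip_force: 68.2
```

```bash
python3 go.py r tslot 90
```

```text
t 25.6 P [ 0.4826 -0.2269  0.1143] shift [ 0.1091 -0.7472  0.0012] turn -0.1771 mm 453.0595072520042 open 0.16276164791682898 grip 68.16199064254761 F [-0.1837 -0.0374 -2.8663]
```

drive_tool(
  steps=[
    [5, 0.002, -0.015, 0, -0.003],
    [5, 0.007, -0.05, 0, -0.012],
    [5, 0.016, -0.11, 0, -0.026],
    [5, 0.026, -0.18, 0, -0.042],
    [5, 0.037, -0.25, 0, -0.06],
    [5, 0.047, -0.32, 0, -0.076],
    [5, 0.057, -0.39, 0, -0.092],
    [5, 0.067, -0.46, 0, -0.11],
    [5, 0.077, -0.53, 0, -0.126],
    [5, 0.086, -0.59, 0, -0.14],
    [5, 0.094, -0.645, 0, -0.153],
    [5, 0.1, -0.69, 0, -0.164],
  ],
)

```text
t: 26.8
eef_pos: [0.4882, -0.1951, 0.1141]
ee_rot: [[-0.979, -0.206, -0.001], [-0.206, 0.979, -0.0], [0.001, 0.0, -1.0]]
contact_force: [1.8, 0.3, -2.5]
opening: 0.163
grip_force: 68.4
```

drive_tool(
  steps=[
    [5, 0.006, -0.03, 0, -0.007],
    [5, 0.012, -0.047, 0, -0.011],
    [5, 0.017, -0.054, 0, -0.013],
    [5, 0.02, -0.055, 0, -0.013],
    [5, 0.02, -0.055, 0, -0.013],
    [5, 0.02, -0.055, 0, -0.013],
  ],
)

```text
t: 27.4
eef_pos: [0.4848, -0.2268, 0.1149]
ee_rot: [[-0.974, -0.227, 0.0], [-0.227, 0.974, 0.0], [-0.0, 0.0, -1.0]]
contact_force: [0.2, 0.4, -2.6]
opening: 0.162
grip_force: 68.4
```

```bash
python3 go.py r tslot 2
```

```text
t 27.4 P [ 0.4826 -0.2269  0.0263] shift [0.0037 0.0008 0.1476] turn 0.0006 mm 88.5988056599083 open 0.16204851993410144 grip 68.43228220939636 F [ 0.2273  0.3868 -2.5782]
```

drive_tool(
  steps=[
    [5, 0.003, 0.001, 0.015, 0],
    [5, 0.005, 0.001, 0.04, 0],
    [5, 0.006, 0.001, 0.065, 0],
    [5, 0.006, 0.001, 0.09, 0],
    [5, 0.006, 0.001, 0.107, 0],
    [5, 0.006, 0.001, 0.12, 0],
    [5, 0.006, 0.001, 0.13, 0],
    [5, 0.006, 0.001, 0.137, 0],
    [5, 0.006, 0.001, 0.141, 0],
    [5, 0.006, 0.001, 0.144, 0],
    [5, 0.006, 0.001, 0.146, 0],
    [5, 0.006, 0.001, 0.146, 0],
  ],
)

```text
t: 28.6
eef_pos: [0.4811, -0.2279, 0.0274]
ee_rot: [[-0.974, -0.226, 0.0], [-0.226, 0.974, -0.0], [-0.0, -0.0, -1.0]]
contact_force: [0.1, -0.1, -2.4]
opening: 0.165
grip_force: 68.4
```

drive_tool(
  steps=[
    [5, 0, 0, 0.001, 0],
    [5, 0, 0, 0.002, 0],
    [5, 0, 0, 0.002, 0],
  ],
)

```text
t: 28.9
eef_pos: [0.4813, -0.2278, 0.0266]
ee_rot: [[-0.974, -0.226, 0.001], [-0.226, 0.974, -0.0], [-0.001, -0.0, -1.0]]
contact_force: [-1.3, 1.1, -0.1]
opening: 0.159
grip_force: 68.6
```

Contact made; release.

drive_tool(
  steps=[
    [5, 0, 0, 0.0015, 0],
    [10, 0, 0, 0.0015, 0],
    [13, 0, 0, 0.0015, 0],
    [16, 0, 0, 0.0015, 0],
    [20, 0, 0, 0.0015, 0],
    [25, 0, 0, 0.0015, 0],
    [32, 0, 0, 0.0015, 0],
    [40, 0, 0, 0.001, 0],
    [40, 0, 0, 0.001, 0],
  ],
  newtons=40,
)

```text
t: 29.8
eef_pos: [0.4811, -0.228, 0.0254]
ee_rot: [[-0.974, -0.226, 0.0], [-0.226, 0.974, -0.0], [-0.0, -0.0, -1.0]]
contact_force: [-0.3, -0.6, 0.4]
opening: 0.469
grip_force: 0.0
```

drive_tool(
  steps=[
    [40, 0, 0, -0.01, 0],
    [40, 0, 0, -0.03, 0],
    [40, 0, 0, -0.06, 0],
    [40, 0, 0, -0.1, 0],
    [40, 0, 0, -0.14, 0],
    [40, 0, 0, -0.165, 0],
    [40, 0, 0, -0.17, 0],
    [40, 0, 0, -0.17, 0],
  ],
)

```text
t: 30.6
eef_pos: [0.4813, -0.228, 0.1279]
ee_rot: [[-0.974, -0.226, 0.001], [-0.226, 0.974, -0.0], [-0.001, -0.001, -1.0]]
contact_force: [0.0, -0.6, -1.0]
opening: 0.471
grip_force: 0.0
```

```bash
python3 go.py t countersink 95
```

```text
t 30.6 P [0.5676 0.1626 0.1165] shift [-0.2873  0.6015  0.0188] turn 0.177 mm 400.13540975371535 open 0.47071110954620093 grip 0.0 F [ 0.0446 -0.6247 -1.0071]
```

drive_tool(
  steps=[
    [40, -0.033, 0.07, 0, 0.02],
    [40, -0.067, 0.14, 0, 0.04],
    [40, -0.1, 0.21, 0, 0.06],
    [40, -0.134, 0.28, 0, 0.08],
    [40, -0.167, 0.35, 0, 0.1],
    [40, -0.2, 0.42, 0, 0.12],
    [40, -0.234, 0.49, 0, 0.14],
    [40, -0.26, 0.54, 0.01, 0.157],
    [40, -0.277, 0.58, 0.015, 0.17],
    [40, -0.285, 0.596, 0.019, 0.176],
    [40, -0.287, 0.601, 0.019, 0.177],
    [40, -0.287, 0.601, 0.019, 0.177],
  ],
)

```text
t: 31.8
eef_pos: [0.567, 0.1616, 0.1153]
ee_rot: [[-0.999, 0.05, -0.001], [0.05, 0.999, -0.001], [0.001, -0.001, -1.0]]
contact_force: [-0.9, -0.1, -0.8]
opening: 0.47
grip_force: 0.0
```

drive_tool(
  steps=[
    [40, 0, 0, 0, 0],
    [40, 0, 0, 0, 0],
  ],
)

```text
t: 32.0
eef_pos: [0.5675, 0.1611, 0.1164]
ee_rot: [[-0.999, 0.051, 0.001], [0.051, 0.999, -0.0], [-0.001, -0.0, -1.0]]
contact_force: [-0.0, -0.9, -0.4]
opening: 0.467
grip_force: 0.0
```

```bash
python3 go.py t countersink 0
```

```text
t 32.0 P [0.5676 0.1626 0.0215] shift [-0.0001  0.0025  0.1582] turn -0.0009 mm 94.91784128952376 open 0.46711626280526736 grip 0.0 F [-0.01   -0.8954 -0.3733]
```

drive_tool(
  steps=[
    [40, 0, 0.002, 0.03, 0],
    [40, 0, 0.002, 0.06, 0],
    [40, 0, 0.002, 0.09, 0],
    [40, 0, 0.002, 0.112, 0],
    [40, 0, 0.002, 0.128, 0],
    [40, 0, 0.002, 0.14, 0],
    [40, 0, 0.002, 0.15, 0],
    [40, 0, 0.002, 0.158, 0],
    [40, 0, 0.002, 0.158, 0],
  ],
)

```text
t: 32.9
eef_pos: [0.5672, 0.1635, 0.0208]
ee_rot: [[-0.999, 0.05, -0.001], [0.05, 0.999, -0.0], [0.001, -0.0, -1.0]]
contact_force: [-1.0, 0.0, -0.6]
opening: 0.469
grip_force: 0.0
```

drive_tool(
  steps=[
    [30, 0, 0, 0, 0],
    [22, 0, 0, 0, 0],
    [15, 0, 0, 0, 0],
    [10, 0, 0, 0, 0],
    [5, 0, 0, 0, 0],
    [5, 0, 0, 0, 0],
    [5, 0, 0, 0, 0],
    [5, 0, 0, 0, 0],
    [5, 0, 0, 0, 0],
  ],
  newtons=50,
)

```text
t: 33.8
eef_pos: [0.5677, 0.1625, 0.0218]
ee_rot: [[-0.999, 0.051, 0.001], [0.051, 0.999, -0.002], [-0.001, -0.002, -1.0]]
contact_force: [-1.1, -5.0, 2.8]
opening: 0.121
grip_force: 48.6
```

drive_tool(
  steps=[
    [5, 0, 0, -0.004, 0],
    [5, 0, 0, -0.012, 0],
    [5, 0, 0, -0.025, 0],
    [5, 0, 0, -0.04, 0],
    [5, 0, 0, -0.06, 0],
    [5, 0, 0, -0.08, 0],
    [5, 0, 0, -0.1, 0],
    [5, 0, 0, -0.12, 0],
    [5, 0, 0, -0.135, 0],
    [5, 0, 0, -0.145, 0],
    [5, 0, 0, -0.15, 0],
    [5, 0, 0, -0.15, 0],
  ],
  newtons=70,
)

```text
t: 35.0
eef_pos: [0.5675, 0.1635, 0.1115]
ee_rot: [[-0.999, 0.05, 0.0], [0.05, 0.999, 0.0], [-0.0, 0.0, -1.0]]
contact_force: [-0.5, -0.6, -1.3]
opening: 0.112
grip_force: 68.2
```

```bash
python3 go.py r countersink 90
```

```text
t 35.0 P [ 0.4704 -0.1743  0.1115] shift [ 0.1334 -0.5704 -0.0001] turn -0.177 mm 351.46475348310327 open 0.11207765014618867 grip 68.18532586097717 F [-0.5458 -0.6061 -1.2577]
```

drive_tool(
  steps=[
    [5, 0.003, -0.012, 0, -0.004],
    [5, 0.009, -0.04, 0, -0.012],
    [5, 0.021, -0.09, 0, -0.028],
    [5, 0.034, -0.145, 0, -0.045],
    [5, 0.047, -0.2, 0, -0.062],
    [5, 0.06, -0.255, 0, -0.08],
    [5, 0.073, -0.31, 0, -0.097],
    [5, 0.086, -0.365, 0, -0.114],
    [5, 0.099, -0.42, 0, -0.13],
    [5, 0.111, -0.47, 0, -0.147],
    [5, 0.12, -0.51, 0, -0.158],
    [5, 0.127, -0.54, 0, -0.168],
  ],
)

```text
t: 36.2
eef_pos: [0.4738, -0.158, 0.1105]
ee_rot: [[-0.977, -0.212, -0.001], [-0.212, 0.977, -0.0], [0.001, 0.0, -1.0]]
contact_force: [-0.9, -0.2, -1.7]
opening: 0.117
grip_force: 68.3
```

drive_tool(
  steps=[
    [5, 0.006, -0.017, 0, -0.005],
    [5, 0.01, -0.025, 0, -0.008],
    [5, 0.013, -0.028, 0, -0.009],
    [5, 0.013, -0.028, 0, -0.009],
    [5, 0.013, -0.028, 0, -0.009],
  ],
)

```text
t: 36.7
eef_pos: [0.4712, -0.1737, 0.1112]
ee_rot: [[-0.974, -0.227, 0.0], [-0.227, 0.974, 0.0], [-0.0, 0.0, -1.0]]
contact_force: [0.5, -1.0, -1.3]
opening: 0.114
grip_force: 68.3
```

```bash
python3 go.py r countersink 1
```

```text
t 36.7 P [ 0.4704 -0.1743  0.0225] shift [ 0.0016 -0.0007  0.1478] turn 0.0005 mm 88.69187016596057 open 0.11399207723499183 grip 68.32872748374939 F [ 0.5007 -0.9612 -1.258 ]
```

drive_tool(
  steps=[
    [5, 0.001, 0, 0.015, 0],
    [5, 0.001, 0, 0.04, 0],
    [5, 0.001, 0, 0.065, 0],
    [5, 0.001, 0, 0.09, 0],
    [5, 0.001, 0, 0.107, 0],
    [5, 0.001, 0, 0.12, 0],
    [5, 0.001, 0, 0.13, 0],
    [5, 0.001, 0, 0.137, 0],
    [5, 0.001, 0, 0.141, 0],
    [5, 0.001, 0, 0.144, 0],
    [5, 0.001, 0, 0.146, 0],
    [5, 0.001, 0, 0.146, 0],
  ],
)

```text
t: 37.9
eef_pos: [0.4719, -0.1744, 0.0244]
ee_rot: [[-0.974, -0.226, 0.004], [-0.226, 0.974, -0.0], [-0.003, -0.001, -1.0]]
contact_force: [5.4, 2.3, -1.0]
opening: 0.116
grip_force: 68.5
```

drive_tool(
  steps=[
    [5, 0, 0, 0.001, 0],
    [5, 0, 0, 0.002, 0],
    [5, 0, 0, 0.002, 0],
  ],
)

```text
t: 38.2
eef_pos: [0.4719, -0.1744, 0.0233]
ee_rot: [[-0.974, -0.226, 0.004], [-0.226, 0.974, -0.0], [-0.003, -0.001, -1.0]]
contact_force: [6.2, 1.2, 0.6]
opening: 0.115
grip_force: 68.5
```

The 6 N push along +x means the countersink's head is brushing the back of the rear bar. I'll raise it a little, shift it 4 mm away from the robot and lower it again.

drive_tool(
  steps=[
    [5, -0.001, 0, -0.003, 0],
    [5, -0.003, 0, -0.006, 0],
    [5, -0.005, 0, -0.006, 0],
    [5, -0.007, 0, -0.006, 0],
    [5, -0.007, 0, -0.004, 0],
    [5, -0.007, 0, -0.001, 0],
    [5, -0.007, 0, 0, 0],
    [5, -0.007, 0, 0, 0],
  ],
)

```text
t: 39.0
eef_pos: [0.4743, -0.1734, 0.0223]
ee_rot: [[-0.974, -0.226, -0.0], [-0.226, 0.974, 0.0], [0.0, 0.0, -1.0]]
contact_force: [-0.4, 0.5, -0.8]
opening: 0.111
grip_force: 68.4
```

```bash
python3 go.py r countersink 0;python3 - <<'E'
from fit import *
from trayfit import cyl
M=[cyl(-.081,.0481,.010,-.052,.073),cyl(-.027,.0439,.007,-.052,.088),cyl(.027,.0453,.008,-.052,.044),cyl(.027,.0453,.018,.044,.054),cyl(.081,.0425,.006,-.052,.041),cyl(.081,.0425,.0155,.041,.045)]
p=shot('side'); overlay(p,[(.4838,-.2543,.228)],[M],'cs.png',(240,215,110,130),1.1)
E
```

```text
t 39.0 P [ 0.4704 -0.1743  0.0215] shift [0.0067 0.     0.0014] turn -0.0 mm 4.133383967139958 open 0.11116457922443847 grip 68.42893838882446 F [-0.4247  0.4987 -0.756 ]
```

View pics/cs.png

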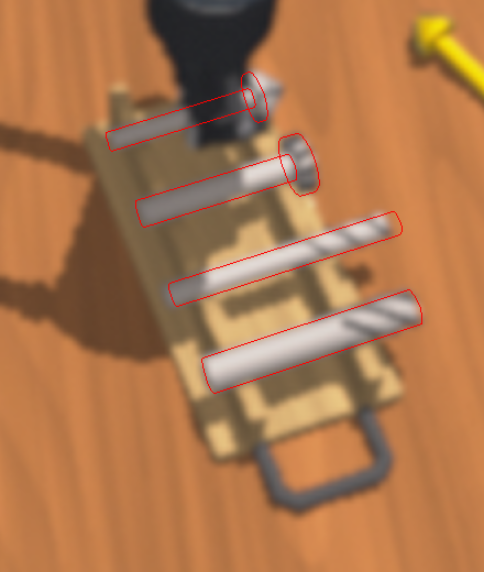

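The side force is gone and all four line up with their predicted places. Release.

drive_tool(
  steps=[
    [5, 0, 0, 0.001, 0],
    [7, 0, 0, 0.001, 0],
    [10, 0, 0, 0.001, 0],
    [13, 0, 0, 0.001, 0],
    [17, 0, 0, 0.001, 0],
    [23, 0, 0, 0.001, 0],
    [31, 0, 0, 0.001, 0],
    [40, 0, 0, 0.001, 0],
    [40, 0, 0, 0.001, 0],
  ],
  newtons=40,
)

```text
t: 39.95
eef_pos: [0.4745, -0.1736, 0.0218]
ee_rot: [[-0.974, -0.226, 0.0], [-0.226, 0.974, -0.0], [-0.0, -0.0, -1.0]]
contact_force: [-1.1, -0.5, 0.6]
opening: 0.471
grip_force: 0.0
```

drive_tool(
  steps=[
    [40, 0, 0, -0.01, 0],
    [40, 0, 0, -0.03, 0],
    [40, 0, 0, -0.06, 0],
    [40, 0, 0, -0.1, 0],
    [40, 0, 0, -0.14, 0],
    [40, 0, 0, -0.18, 0],
    [40, 0.0, 0.06, -0.19, 0],
    [40, 0, 0.13, -0.2, 0],
    [40, 0, 0.2, -0.2, 0],
    [40, 0, 0.27, -0.2, 0],
    [40, 0, 0.33, -0.2, 0],
    [40, 0, 0.33, -0.2, 0],
  ],
)

```text
t: 41.15
eef_pos: [0.4292, 0.0227, 0.1435]
ee_rot: [[-0.973, -0.231, 0.002], [-0.231, 0.973, 0.001], [-0.002, 0.001, -1.0]]
contact_force: [-0.9, -0.4, 0.2]
opening: 0.466
grip_force: 0.0
```

Run:
```python
from fit import *
from trayfit import cyl
M=[cyl(-.081,.0481,.010,-.052,.073),cyl(-.027,.0439,.007,-.052,.088),cyl(.027,.0453,.008,-.052,.044),cyl(.027,.0453,.018,.044,.054),cyl(.081,.0425,.006,-.050,.043),cyl(.081,.0425,.0155,.043,.047)]
for c,cr,f in(('top',(305,130,135,90),.7),('side',(240,215,110,130),.85)):
    p=shot(c); overlay(p,[(.4838,-.2543,.228)],[M],c+'_e.png',cr,f)
a=cv2.imread('pics/top_e.png');b=cv2.imread('pics/side_e.png')
o=np.zeros((b.shape[0],a.shape[1]+b.shape[1],3),np.uint8);o[:a.shape[0],:a.shape[1]]=a;o[:,a.shape[1]:]=b
cv2.imwrite('pics/final.png',o);print(r.get_obs()['t'])
```

```text
41.25
```

View pics/final.png

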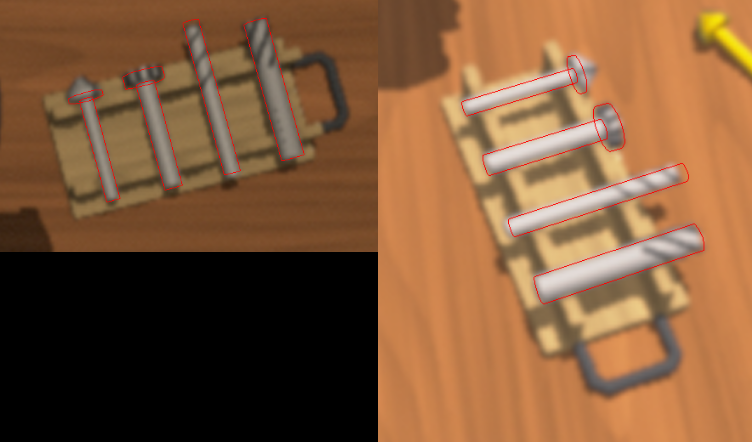

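All four cutters are seated in the right order and match their outlines in both views; the robot is clear. Handing in.

```bash
python3 -c "
from workcell import r
print(r.finish_job())"
```

```text
the job is handed in; nothing more can be done
None
```

I handed the job in at about 41 s with all four cutters in the rack in tray order, their outlines matching the predicted places in both camera views and the arm clear; the hand-in call returned no verdict.

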